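# Put the grinder brush away, fit the bayonet lid and hold it at pulse

## Task

The electric grinder has just been brushed out and its brush still lies across the open mouth: lay the brush flat in its own empty compartment of the spoon caddy, bristles in the wide end, lowering it rather than dropping it. Then set the lid fully home in the grinder with its lugs down through the two slots, and twist it clockwise half-way to the lock, until its grip bar points at the orange pulse marks. Never let it click into the lock: keep hold of the lid at pulse against the return spring and finish while still holding it there, leaving the sugar jar, the tea mug and the teaspoon where they are.

Things in the scene. Friction and masses are not known exactly. Their poses are not given: they have to be found in the camera images.
- grinder_mouth (a point): centre of the mouth of a fixed cream cordless electric grinder (104 mm across), in the plane of its flat top rim, 110 mm above the table; z up, x towards one slot. The bore is 64 mm wide, ringed by a grey bayonet collar 6 mm thick with two slots, at +x and -x. A stop prevents anticlockwise turning. Seated, the lid's flange rests on the rim.
- grinder_slot (a point): middle of the +x slot of the grinder's collar, level with the rim, 35 mm from the axis (the other slot is opposite). Slots are 20 mm wide and reach 38 mm from the axis; the lid's lugs go down through them. Black marks on the rim at both slots: open (0 degrees).
- pulse_mark (a point): one of the two orange pulse marks on the rim, 47 mm from the axis, 45 degrees clockwise (seen from above) from the +x slot; the other is opposite. Red marks 90 degrees clockwise from the slots: lock.
- lid_center (a point): centre of the loose grey lid, half-way up its 66 mm; x along the bar and lugs; alike after half a turn. It stands on its plug: 60 mm wide, 20 mm tall, tapered to 52 mm below. Lugs at +x and -x, 12 mm wide, to 36 mm from the axis, 5 to 12 mm above the underside; flange 84 mm wide at 20 to 25 mm; dome up to 40 mm. Fully home: 13 mm above grinder_mouth (28 if the lugs lie on the collar). 0.1 to 0.2 kg.
- lid_bar (a point): middle of the lid's straight black grip bar, on its axis, 53 mm above the lid's underside; the bar is 60 mm long along x, 18 mm thick, from 40 to 66 mm above the underside, with a white line at each end
- pulse_switch (a joint): sprung switch ring in the collar, pushed round by the lid's lugs, rad: 0 at rest. The lugs meet it after 12 degrees of clockwise turn; then it follows the lid: 0.58 at the pulse marks (45 degrees). The spring gives 0.13 N m there and turns the lid back if let go. Two sprung click pins resist from about 60 degrees (0.84); by about 85 degrees (1.27) the lid is locked.
- brush_center (a point): centre of the grinder brush; x along it towards the bristles, z up. 156 mm long, 18 mm thick, flat underneath: wooden handle 18 mm wide (-78 to +20 mm), brass ferrule 24 mm wide (to +41 mm), dark bristle head 34 mm wide (+40 to +78 mm). Starts lying across the mouth on the grinder's rim. 60 g.
- brush_head (a point): centre of the brush's bristle head, 59 mm along x from brush_center
- brush_slot (a point): centre of the brush compartment of the flat teal spoon caddy (fixed, 186 x 107 mm), on its floor, 4 mm above the table; x towards the wide end. 180 mm long; 48 mm wide from +26 to +90 mm (bristles), 30 mm wide from -90 to +26 mm (handle). Walls 14 mm above the floor at the ends, dipping to 5 mm over -45 to +45 mm for fingers. Teaspoon compartment at its +y side.
- spoon_center (a point): steel teaspoon, 135 mm long, lying in the caddy's other compartment, about 56 mm to the +y side of brush_slot; the point is near its middle, half-way up its 5 mm. Leave alone
- jar_center (a point): closed glass sugar jar with steel cap, 74 mm wide, 105 mm tall; the point is at its centre. Leave alone
- mug_center (a point): blue tea mug, 76 mm wide at the rim, 85 mm tall, handle at its +y; the point is at its centre. Leave alone
Things that resemble listed ones, but are neither listed nor needed, are in the scene too. What is shaped like the part that bears brush_center but pink is not meant. Leave any yellow look-alike of the part that bears lid_center alone.

How it is judged:
On the way, in this order (a step that is already met when the one before it is completed fails the run):
1. the brush lies flat and released in its compartment, bristles in the wide end (x of brush_center in the frame of brush_slot between -0.014 and 0.014 m and y of brush_center in the frame of brush_slot between -0.01 and 0.01 m and z of brush_center in the frame of brush_slot between 0.005 and 0.0125 m and x of brush_head in the frame of brush_slot above 0.03 m and angle between the x axis of brush_center and the x axis of brush_slot, either way round below 0.15 rad and contact force between the fingers and brush below 0.1 N), for 0.2 s.
2. the lid is fully home in the grinder's mouth, lugs through the slots (z of lid_center in the frame of grinder_mouth between 0.009 and 0.0165 m and horizontal distance between lid_center and grinder_mouth below 0.004 m), for 0.2 s.
At the end, for the whole second after the job is handed in: Brush flat, still and released in its compartment (14 mm along, 10 mm across, 0.15 rad), bristles in the wide end; lid fully home (3.5 mm in height, 4 mm off axis), turned 32 to 58 degrees clockwise (switch 0.34 to 0.82), still, gripped with over 3 N (all of step 1 and all of step 2 and angle between the x axis of lid_center and the x axis of grinder_mouth, either way round between 0.56 and 1.01 rad and value of joint pulse_switch between 0.34 and 0.82 rad and contact force between the fingers and lid above 3 N and angular speed of lid below 0.15 rad/s and linear speed of brush below 0.02 m/s); the arm keeps its last pose, push and grip.
It fails at once if the lid is turned past pulse into the lock click (switch above 1.05) (value of joint pulse_switch above 1.05 rad).
It fails at once if the brush is let go in the air more than about 2 cm above its compartment (contact force between the fingers and brush below 0.02 N and height (world z) of brush_center above 0.035 m and horizontal distance between brush_center and grinder_mouth above 0.1 m).
It fails at once if the teaspoon is moved more than 25 mm (distance of spoon_center from where it was at the start of the episode above 0.025 m).
It fails at once if the sugar jar is moved more than 20 mm (distance of jar_center from where it was at the start of the episode above 0.02 m).
It fails at once if the tea mug is moved more than 20 mm (distance of mug_center from where it was at the start of the episode above 0.02 m).
It also fails if it takes over 58 s, if anything falls off the work surface, if the arm or the gripper's body presses on something with over 40 N, if the wrist force passes 120 N, or if a joint passes its speed limit or range.

## Robot

A 6-joint arm with a two-finger parallel gripper is mounted at the origin on the work surface. World frame = base frame: x ahead of the robot, y to its left, z up, the work surface at z = 0. Lengths are in m, angles in rad, forces in N, time in s.
With the tool pointing down it reaches from about 0.35 to 0.85 m from the base axis. Payload 8.1 kg.
Tool frame: the origin (TCP) lies on the mounting face of the last link; the fingertips stand 186 mm ahead of it and the grasp point (between the pads) lies 167 mm ahead of it; z points along the fingers, y is the line along which they close (so a half turn about z gives the same grasp; the last joint's range is limited). The gripper opens to 93 mm and grips with 3 to 60 N. Pads are 15 mm wide; open, the fingers measure 128 mm over their backs; the gripper's body (75 mm by 188 mm) begins 65 mm behind the grasp point.
Start: joints at [-1.213, 0.13, 1.488, -0, 1.523, -0.085], TCP at [0.257, -0.542, 0.405] pointing down, gripper open.
Joint ranges: [-2.96, 2.96], [-0.89, 2.26], [0.02, 2.5], [-1.34, 4.48], [0, 2.73], [-2.66, 2.66]. Speed limits (rad/s): [2.39, 2.39, 2.79, 3.14, 3.14, 3.14].

## Interface

Orientations are given as a rotation vector (axis times angle).
In Python, from plant import * gives the robot as it stands. The module is installed in compiled form; this text tells all that it offers.
- The arm moves only by the tool arm_command, never from a script. Its argument "increments" is a list of rows, each a list of 6 numbers: the shift along the tool's x, y, z in units of 0.2 m (1.0 is 0.2 m), then the turn, a rotation vector about the tool's x, y, z in units of pi rad (1.0 is pi rad). A call has exactly 5 rows; each row is the pose to reach, as a shift and turn from the pose commanded when the call began, along the tool's axes at that moment, turning the shorter way round; what a row does not reach only later rows make up. A row lasts 1/8 s, in which the tool goes at most 62.5 mm and 10.7 degrees, less where a joint would pass 70% of its speed; a pose out of reach is approached as far as the arm can. A call with a number of a shift or a turn outside -1 to 1 is refused whole. A call with a gripper value outside its range is refused whole. "fingers" is the closure, from -1 (fully open) to 1 (shut), set as the call begins (left out, the last holds). The fingers move at their own pace and stop on an object; "force" is the grip in N (left out, the last holds). Time passes only in rows, so rows that repeat a pose let the fingers close, or fill a call up. It gives the time, the measured TCP pose, the force, the opening and the grip force at its end, in the units of the state.
- read_state(): the state, without advancing time (a new reading comes with each control period).
- read_camera(name): name is "scene" or "side" or "wrist"; returns a dict with "image" (400x640x3 uint8, red, green, blue), "fx", "fy", "cx", "cy" (pixels), "T" (4x4, takes a point from camera to world coordinates). Camera axes: x right, y down, z forward; pixel columns grow to the right and rows downward; lengths in m; the calibration is good to about 2 mm. A picture is of the moment at which its call begins. There is no depth.
- close_job(): hands the job in; it is judged then, once.
The state is a dict: "t": time; "q": joint angles; "dq": joint speeds; "joint_torque": joint torques, N m; "tool_pos": TCP position; "orientation": TCP orientation; "force": force on the tool from outside, world axes, zero at the start; "wrist_torque": the same for the moment, N m; "opening": finger opening in m; "gripper_force": force on a finger pad.
Only numpy, scipy, OpenCV 4.12 (cv2) and the standard library are available. Lean on these libraries where they do the work, as an engineer would, in place of code of your own. Each camera call takes 0.05 s, during which the arm holds its last target. There are 200 camera calls.

## Working session

There is one attempt and no reset: what is moved stays moved. The work goes in short steps, Python scripts to look and compute and a tool call to move; the robot and the scene stay as the last step left them, time stands still between calls to the robot, and variables do not carry over. Pictures are saved under pics/ and viewed, at most 12 in all, crops included, and the job is handed in when it is done.

Besides the shell and the picture viewer there is one more tool, called after "Call:" as name(argument=value, ...), one argument or row to a line, values as JSON. arm_command: Moves the arm, as the interface text tells. Shifts and turns lie within -1 to 1; 1 stands for 0.2 m of shift or pi rad of turn. Its arguments: {"type":"object","properties":{"increments":{"type":"array","items":{"type":"array","items":{"type":"number","minimum":-1,"maximum":1}}},"fingers":{"type":"number"},"force":{"type":"number"}},"required":["increments"]}

```bash
mkdir -p pics; cat > h.py <<'E'
from plant import *
import numpy as np, cv2
from scipy.spatial.transform import Rotation as R
def snap(name,fn):
    c=read_camera(name); cv2.imwrite('pics/'+fn,cv2.cvtColor(c['image'],cv2.COLOR_RGB2BGR))
    np.savez('pics/'+fn+'.npz',**c); return c
def ray(c,u,v,z):
    T=c['T']; d=T[:3,:3]@np.array([(u-c['cx'])/c['fx'],(v-c['cy'])/c['fy'],1]); o=T[:3,3]
    return o+d*(z-o[2])/d[2]
def load(fn): return dict(np.load('pics/'+fn+'.npz'))
def proj(c,p):
    T=c['T']; q=T[:3,:3].T@(np.array(p)-T[:3,3]); return q[0]/q[2]*c['fx']+c['cx'],q[1]/q[2]*c['fy']+c['cy']
E
python3 - <<'E'
from h import *
a=snap('scene','a.png'); b=snap('side','b.png')
for c in(a,b): print(c['T'].round(3),c['fx'])
s=read_state(); print(s)
E
```

```text
[[-0.665  0.536 -0.52   1.161]
 [ 0.746  0.466 -0.475  0.521]
 [-0.012 -0.704 -0.71   0.94 ]
 [ 0.     0.     0.     1.   ]] 407.0886324615966
[[-0.898 -0.274  0.345  0.212]
 [-0.44   0.536 -0.72   0.716]
 [ 0.012 -0.798 -0.602  0.713]
 [ 0.     0.     0.     1.   ]] 375.1889468736722
{'t': 0.1, 'q': array([-1.21339416e+00,  1.31078472e-01,  1.48919526e+00,  4.28518051e-05,
        1.52298964e+00, -8.53739728e-02]), 'dq': array([-0.00039893, -0.00144468, -0.00207834,  0.00098319,  0.00031798,
        0.00163279]), 'joint_torque': array([ 1.72481516e-03, -5.61341822e+01, -4.93096769e+01,  7.71457865e-02,
        2.90920789e-02, -7.61172510e-05]), 'tool_pos': array([ 0.25703741, -0.54192138,  0.40378271]), 'orientation': array([-3.06329782e+00, -6.89475618e-01,  2.89085088e-04]), 'force': array([-1.00647974, -0.16320598, -0.93689464]), 'wrist_torque': array([ 0.02066444,  0.01871738, -0.01945899]), 'gripper_force': 0.0, 'opening': 0.09303145080750874}
```

View pics/a.png

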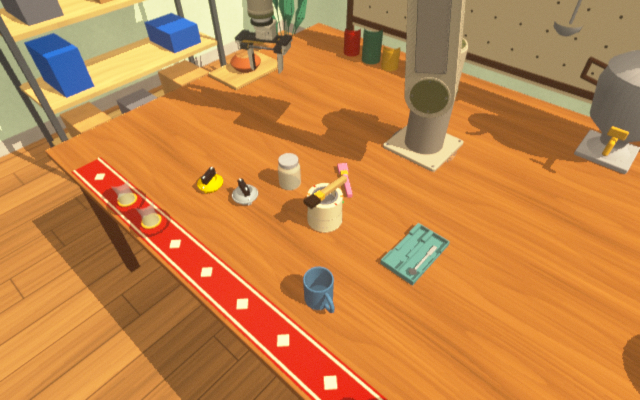

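View pics/b.png

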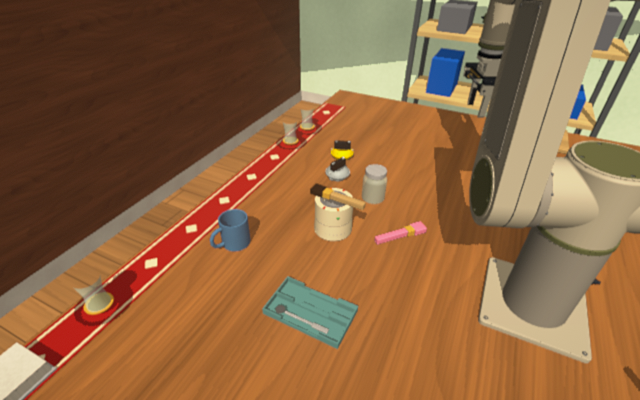

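The scene view shows the grinder with its brush at (325,205), the grey lid at (245,192), the yellow look-alike at (210,182), the jar at (289,172), the mug at (319,290) and the caddy at (415,252). The side view agrees.

```bash
python3 - <<'E'
from h import *
a=load('a.png');b=load('b.png')
for n,pa,pb,z in [('grind',(325,193),(334,198),.11),('head',(315,199),(318,190),.12),('tip',(347,178),(364,208),.12),('lid',(245,196),(338,173),.02),('lidbar',(243,185),(338,162),.055),('jartop',(289,159),(376,170),.105),('mugtop',(319,277),(232,218),.085),('caddy',(415,252),(311,310),.01)]:
    print(n,ray(a,*pa,z).round(3),ray(b,*pb,z).round(3))
A=cv2.imread('pics/a.png')[150:280,180:460]; B=cv2.imread('pics/b.png')[130:350,255:455]
A=cv2.resize(A,None,fx=2.85,fy=2.85,interpolation=cv2.INTER_CUBIC)
cv2.imwrite('pics/a2.png',A)
s=read_state();print(R.from_rotvec(s['orientation']).as_matrix().round(3))
w=snap('wrist','w.png'); Tt=np.eye(4);Tt[:3,:3]=R.from_rotvec(s['orientation']).as_matrix();Tt[:3,3]=s['tool_pos']
print((np.linalg.inv(Tt)@w['T']).round(3),w['fx'])
E
```

```text
grind [ 0.517 -0.03   0.11 ] [ 0.526 -0.031  0.11 ]
head [ 0.562 -0.029  0.12 ] [ 0.574 -0.032  0.12 ]
tip [ 0.433 -0.016  0.12 ] [ 0.434 -0.014  0.12 ]
lid [ 0.626 -0.275  0.02 ] [ 0.619 -0.278  0.02 ]
lidbar [ 0.618 -0.287  0.055] [ 0.626 -0.29   0.055]
jartop [ 0.471 -0.222  0.105] [ 0.473 -0.224  0.105]
mugtop [0.733 0.137 0.085] [0.739 0.138 0.085]
caddy [0.453 0.252 0.01 ] [0.451 0.251 0.01 ]
[[ 0.904  0.428 -0.001]
 [ 0.428 -0.904  0.002]
 [ 0.    -0.002 -1.   ]]
[[-0.001 -0.955 -0.296  0.083]
 [ 1.    -0.001 -0.    -0.   ]
 [ 0.    -0.296  0.955  0.021]
 [ 0.     0.     0.     1.   ]] 334.38540854440356
```

View pics/a2.png

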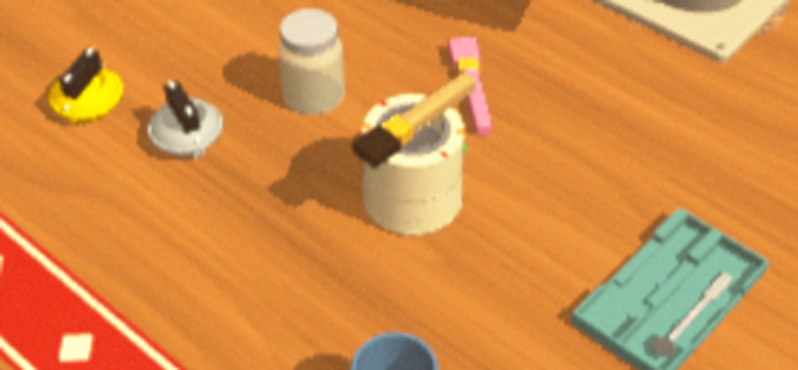

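Call:
arm_command(
  increments=[
    [0.2, -0.2, -0.02, 0, 0, 0],
    [0.4, -0.4, -0.05, 0, 0, 0],
    [0.6, -0.6, -0.07, 0, 0, 0],
    [0.8, -0.8, -0.1, 0, 0, 0],
    [1, -1, -0.12, 0, 0, 0],
  ],
  fingers=-1,
  force=20,
)

```text
t: 0.78
tool_pos: [0.3523, -0.274, 0.4288]
orientation: [3.065, 0.689, 0.0]
force: [0.8, 0.4, 0.8]
opening: 0.0928
gripper_force: 0.0
```

Call:
arm_command(
  increments=[
    [0.25, -0.25, -0.02, 0, 0, 0.04],
    [0.5, -0.5, -0.05, 0, 0, 0.09],
    [0.75, -0.75, -0.07, 0, 0, 0.13],
    [1, -0.9, -0.1, 0, 0, 0.172],
    [1, -0.93, -0.12, 0, 0, 0.172],
  ],
)

```text
t: 1.4
tool_pos: [0.4537, -0.0194, 0.4526]
orientation: [-3.137, 0.153, 0.0]
force: [0.1, -0.2, 0.7]
opening: 0.0929
gripper_force: 0.0
```

```bash
cat >> h.py <<'E'
def go(x,y,z,yaw):
    s=read_state(); M=R.from_rotvec(s['orientation']); T=R.from_euler('z',yaw)*R.from_euler('x',np.pi)
    d=M.inv().apply(np.array([x,y,z])-s['tool_pos'])/.2; r=(M.inv()*T).as_rotvec()/np.pi
    x=M.as_matrix()[:,0]; print('at',s['tool_pos'].round(4),'yaw',round(np.arctan2(x[1],x[0]),3),'q',s['q'].round(2)); print('go',d.round(4),r.round(4))
E
python3 - <<'E'
from h import *
go(.5,0,.45,-.1)
w=snap('wrist','w1.png')
E
```

```text
at [ 0.4537 -0.0194  0.4526] yaw -0.098 q [-0.16 -0.29  1.8   0.    1.63  1.51]
go [ 0.2211 -0.1189  0.0129] [-0.0001  0.0001  0.0008]
```

View pics/w1.png

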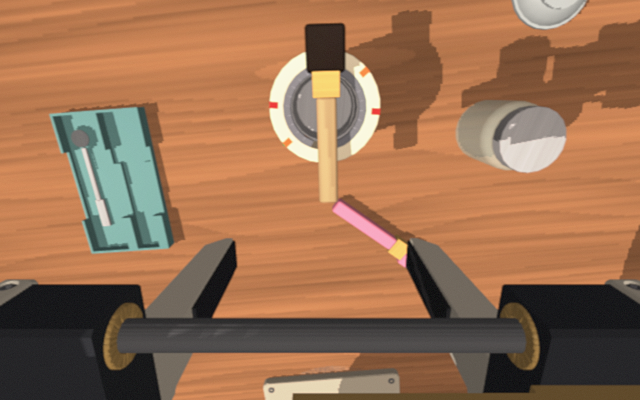

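The wrist view shows the brush with its head at (325,47) and its handle tip at (328,200). The grinder centre is about (325,105), with red marks at (272,105) and (377,111) and orange marks at (365,72) and (288,143). The caddy spans (50,115) to (172,245), with the brush compartment on its right side.

```bash
python3 - <<'E'
from h import *
I=cv2.imread('pics/w1.png')
A=cv2.resize(I[95:260,40:180],None,fx=3,fy=3,interpolation=cv2.INTER_CUBIC)
B=cv2.resize(I[15:210,260:390],None,fx=3,fy=3,interpolation=cv2.INTER_CUBIC)
H=585;A=cv2.copyMakeBorder(A,0,H-A.shape[0],0,0,cv2.BORDER_CONSTANT);cv2.imwrite('pics/w1z.png',np.hstack([A,B]))
w=load('w1.png')
for p,z in [((325,47),.128),((328,200),.128),((325,25),.128),((272,105),.11),((377,111),.11),((365,72),.11),((288,143),.11)]: print(p,ray(w,*p,z).round(4))
E
```

```text
(325, 47) [ 0.5737 -0.0341  0.128 ]
(328, 200) [ 0.4402 -0.0242  0.128 ]
(325, 25) [ 0.5902 -0.0356  0.128 ]
(272, 105) [0.5316 0.0191 0.11  ]
(377, 111) [ 0.5167 -0.0775  0.11  ]
(365, 72) [ 0.5518 -0.0684  0.11  ]
(288, 143) [0.4953 0.0088 0.11  ]
```

View pics/w1z.png

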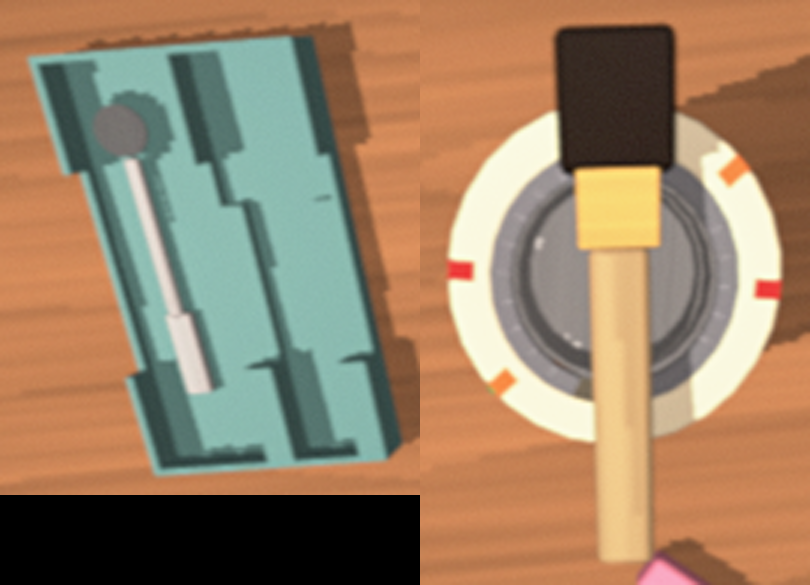

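The crop shows the caddy's top corners at (30,60), (292,38), (387,460) and (155,472). The brush compartment is on the right, with its left wall's top edge at (170,57) in the wide upper end and (272,365) to (295,460) in the narrow end.

```bash
python3 - <<'E'
from h import *
w=load('w1.png')
f=lambda x,y,z: ray(w,40+x/3,95+y/3,z)[:2]
TL,TR,BR,BL=[f(*p,.018) for p in [(30,60),(292,38),(387,460),(155,472)]]
print(TL,TR,BR,BL,[np.linalg.norm(v) for v in (TL-TR,BL-BR,TL-BL,TR-BR)])
ax=(TL+TR-BL-BR); yaw=np.arctan2(ax[1],ax[0]); c=(TL+TR+BL+BR)/4; print('c',c,'yaw',yaw)
Rm=np.array([[np.cos(yaw),np.sin(yaw)],[-np.sin(yaw),np.cos(yaw)]])
for n,p in dict(wideL_top=(170,57,.018),wideL_b=(195,160,.018),narL=(272,365,.018),narL2=(293,460,.018),step=(245,200,.009),narR=(340,358,.009)).items(): print(n,(Rm@(f(*p)-c)).round(4))
s=c+Rm.T@np.array([0,-.0265]); print('slot',s)
# overlay check in side/scene
go(.513,-.0298,.36,-.076)
E
```

```text
[0.54509582 0.29977118] [0.54312141 0.19296564] [0.35818857 0.19811317] [0.36264248 0.30452368] [np.float64(0.10682378880658197), np.float64(0.10650367652975509), np.float64(0.1825152294085539), np.float64(0.18500446399357467)]
c [0.45226207 0.24884342] yaw -0.026940682042576415
wideL_top [ 0.0886 -0.0029]
wideL_b [ 0.0472 -0.0021]
narL [-0.0438 -0.0122]
narL2 [-0.0896 -0.0108]
step [ 0.028 -0.013]
narR [-0.0456 -0.0378]
slot [0.45154823 0.22235303]
at [ 0.4543 -0.0174  0.4536] yaw -0.095 q [-0.15 -0.29  1.8   0.    1.63  1.51]
go [0.2977 0.0347 0.4681] [-0.0007 -0.0004 -0.006 ]
```

Call:
arm_command(
  increments=[
    [0.2, 0.02, 0.2, 0, 0, -0.006],
    [0.302, 0.035, 0.45, 0, 0, -0.006],
    [0.302, 0.035, 0.65, 0, 0, -0.006],
    [0.302, 0.035, 0.745, 0, 0, -0.006],
    [0.302, 0.035, 0.745, 0, 0, -0.006],
  ],
)

```text
t: 2.08
tool_pos: [0.5119, -0.0348, 0.3027]
orientation: [-3.139, 0.124, 0.004]
force: [-0.4, -0.6, 0.7]
opening: 0.0928
gripper_force: 0.0
```

```bash
python3 - <<'E'
from h import *
go(.5145,-.0299,.303,-.076); w=snap('wrist','w2.png')
E
```

```text
at [ 0.5119 -0.0348  0.3027] yaw -0.079 q [-0.17 -0.03  1.84  0.    1.33  1.48]
go [ 0.0108 -0.0256 -0.0015] [-0.0001  0.0009 -0.0009]
```

View pics/w2.png

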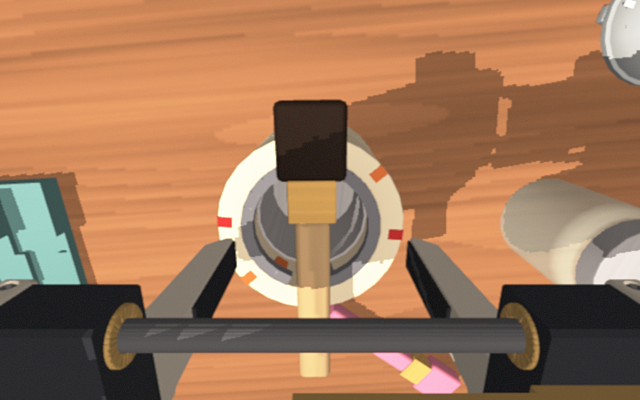

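The close wrist view shows the brush centred in col ~313 with its head's front edge at (311,101), between the open fingers. The red marks are at (224,222) and (396,235), and the orange marks at (378,173) and (249,279).

```bash
python3 - <<'E'
from h import *
w=load('w2.png')
for p,z in [((311,101),.128),((314,375),.128),((224,222),.11),((396,235),.11),((378,173),.11),((249,279),.11)]: print(p,ray(w,*p,z).round(4))
go(.5145,-.0299,.303,-.076)
E
```

```text
(311, 101) [ 0.5918 -0.0364  0.128 ]
(314, 375) [ 0.4404 -0.0247  0.128 ]
(224, 222) [0.5316 0.0175 0.11  ]
(396, 235) [ 0.5163 -0.0767  0.11  ]
(378, 173) [ 0.5525 -0.0678  0.11  ]
(249, 279) [0.4953 0.0089 0.11  ]
at [ 0.5126 -0.0349  0.3044] yaw -0.079 q [-0.17 -0.03  1.84  0.    1.33  1.48]
go [ 0.0074 -0.0258  0.0072] [-0.     -0.0001 -0.0009]
```

Call:
arm_command(
  increments=[
    [0.012, -0.023, 0.009, 0, 0, 0],
    [0.012, -0.023, 0.009, 0, 0, 0],
    [0.012, -0.023, 0.009, 0, 0, 0],
    [0.012, -0.023, 0.009, 0, 0, 0],
    [0.012, -0.023, 0.009, 0, 0, 0],
  ],
  fingers=-0.3,
)

```text
t: 2.75
tool_pos: [0.5153, -0.0304, 0.302]
orientation: [3.139, -0.124, 0.0]
force: [-0.1, -0.5, -0.6]
opening: 0.0608
gripper_force: 0.0
```

Call:
arm_command(
  increments=[
    [0, 0, 0, 0, 0, 0],
    [0, 0, 0, 0, 0, 0],
    [0, 0, 0, 0, 0, 0],
    [0, 0, 0, 0, 0, 0],
    [0, 0, 0, 0, 0, 0],
  ],
  fingers=1,
  force=15,
)

```text
t: 3.38
tool_pos: [0.5153, -0.0304, 0.3019]
orientation: [-3.139, 0.124, 0.0]
force: [0.4, 0.7, -1.0]
opening: 0.0179
gripper_force: 15.0
```

```bash
python3 - <<'E'
from h import *
s=read_state(); print(s['opening'],s['gripper_force'],s['force'])
go(.4505,.2224,.36,-.027)
E
```

```text
0.017904751549001736 14.991545230150223 [ 0.3596666   0.69955503 -0.96429019]
at [ 0.5153 -0.0304  0.3019] yaw -0.079 q [-0.16 -0.02  1.84  0.    1.33  1.49]
go [-0.4225 -1.2347 -0.2903] [-0.      0.     -0.0165]
```

Call:
arm_command(
  increments=[
    [0, 0, -0.15, 0, 0, 0],
    [-0.05, -0.15, -0.29, 0, 0, -0.004],
    [-0.15, -0.44, -0.29, 0, 0, -0.008],
    [-0.25, -0.73, -0.29, 0, 0, -0.012],
    [-0.34, -1, -0.29, 0, 0, -0.0165],
  ],
)

```text
t: 4.0
tool_pos: [0.4624, 0.176, 0.3601]
orientation: [-3.141, 0.042, -0.001]
force: [0.7, -0.4, -0.1]
opening: 0.0177
gripper_force: 15.0
```

```bash
python3 - <<'E'
from h import *
go(.4508,.2224,.27,-.027)
E
```

```text
at [0.4624 0.176  0.3601] yaw -0.027 q [ 0.26 -0.13  1.83  0.    1.44  1.86]
go [-0.0646 -0.2303  0.4506] [-0.0001 -0.0002  0.0001]
```

Call:
arm_command(
  increments=[
    [-0.07, -0.235, 0.05, 0, 0, 0],
    [-0.07, -0.235, 0.25, 0, 0, 0],
    [-0.07, -0.235, 0.45, 0, 0, 0],
    [-0.07, -0.235, 0.6, 0, 0, 0],
    [-0.07, -0.235, 0.6, 0, 0, 0],
  ],
)

```text
t: 4.62
tool_pos: [0.449, 0.2212, 0.2372]
orientation: [3.139, -0.042, -0.009]
force: [-0.7, -0.5, 0.4]
opening: 0.0178
gripper_force: 15.0
```

```bash
python3 - <<'E'
from h import *
w=snap('wrist','w3.png');go(.4508,.2224,.197,-.027)
E
```

```text
at [0.4501 0.2215 0.2393] yaw -0.027 q [ 0.36  0.01  1.92 -0.    1.21  1.95]
go [ 0.0041 -0.0049  0.2116] [0.0003 0.0007 0.    ]
```

View pics/w3.png

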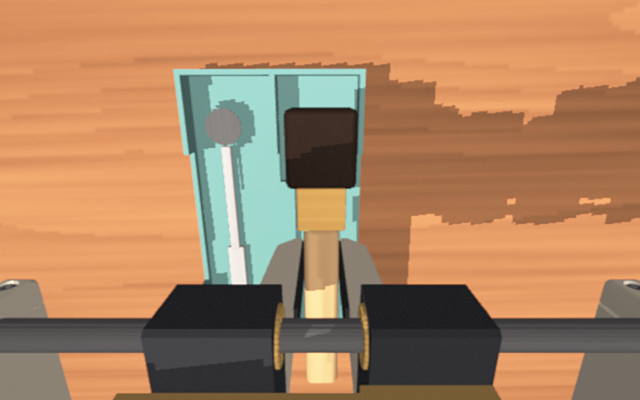

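The view shows the brush above its compartment, with the head spanning cols 285–357 at row ~148. The compartment's left wall top is at (276,75) and the caddy's right edge at (365,70).

```bash
python3 - <<'E'
from h import *
w=load('w3.png'); y=-.027; S=np.array([.4515,.2224]); A=np.array([[np.cos(y),np.sin(y)],[-np.sin(y),np.cos(y)]])
for n,p,z in [('L',(276,75),.018),('Rout',(365,70),.018),('TL',(174,70),.018),('headL',(286,110),.0654),('headR',(356,110),.0654),('headTop',(321,108),.0654),('tip',(321,382),.0654)]: print(n,(A@(ray(w,*p,z)[:2]-S)).round(4))
go(.4508,.2224,.197,-.027)
E
```

```text
L [0.0897 0.0236]
Rout [ 0.0923 -0.0259]
TL [0.0923 0.0799]
headL [0.0731 0.0139]
headR [ 0.0731 -0.0166]
headTop [ 0.0739 -0.0014]
tip [-0.0773 -0.0013]
at [0.4501 0.2215 0.2393] yaw -0.027 q [ 0.36  0.01  1.92 -0.    1.21  1.95]
go [ 0.0041 -0.0049  0.2116] [0.0003 0.0007 0.    ]
```

Call:
arm_command(
  increments=[
    [0.008, -0.006, 0.03, 0, 0, 0],
    [0.008, -0.006, 0.09, 0, 0, 0],
    [0.008, -0.006, 0.15, 0, 0, 0],
    [0.008, -0.006, 0.19, 0, 0, 0],
    [0.008, -0.006, 0.21, 0, 0, 0],
  ],
)

```text
t: 5.3
tool_pos: [0.4518, 0.2227, 0.197]
orientation: [3.141, -0.042, -0.002]
force: [-0.2, -0.0, -0.3]
opening: 0.0176
gripper_force: 15.0
```

```bash
python3 - <<'E'
from h import *
read_camera('wrist');go(.4508,.2224,.197,-.027);print(read_state()['force'])
E
```

```text
at [0.4518 0.2227 0.1968] yaw -0.027 q [ 0.36  0.08  1.94 -0.    1.12  1.95]
go [-0.0048  0.0014 -0.0009] [0.0002 0.0004 0.    ]
[-0.10825909  0.50287498 -1.60331285]
```

Call:
arm_command(
  increments=[
    [0, 0, 0, 0, 0, 0],
    [0, 0, 0, 0, 0, 0],
    [0, 0, 0, 0, 0, 0],
    [0, 0, -0.05, 0, 0, 0],
    [0, 0, -0.25, 0, 0, 0],
  ],
  fingers=0.2,
)

```text
t: 5.98
tool_pos: [0.4509, 0.2223, 0.2467]
orientation: [3.139, -0.042, -0.007]
force: [1.2, -0.3, 0.5]
opening: 0.0371
gripper_force: 0.0
```

```bash
python3 - <<'E'
from h import *
w=snap('wrist','w4.png');go(.62,-.2,.40,-.1);print(read_state()['opening'])
E
```

```text
at [0.4536 0.2234 0.2541] yaw -0.027 q [ 0.36  0.    1.91 -0.    1.23  1.95]
go [ 0.8916  2.0927 -0.7293] [-0.0006 -0.0015  0.0233]
0.0372922487870217
```

View pics/w4.png

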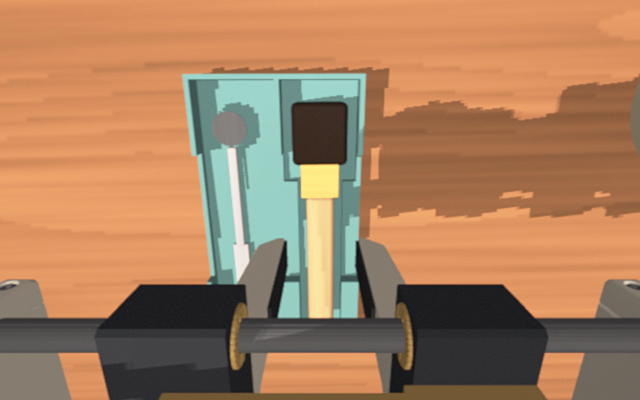

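The brush lies flat and released in its compartment, with its head at (320,132) in the wide end.

Call:
arm_command(
  increments=[
    [0, 0, -0.2, 0, 0, 0],
    [0.1, 0.2, -0.45, 0, 0, 0],
    [0.2, 0.45, -0.6, 0, 0, 0],
    [0.25, 0.75, -0.65, 0, 0, 0],
    [0.3, 1, -0.7, 0, 0, 0],
  ],
  fingers=-1,
)

```text
t: 6.65
tool_pos: [0.5069, 0.0194, 0.3899]
orientation: [3.141, -0.042, 0.004]
force: [0.1, 0.6, 0.8]
opening: 0.0829
gripper_force: 0.0
```

Call:
arm_command(
  increments=[
    [0.06, 0.25, 0, 0, 0, 0],
    [0.12, 0.5, 0, 0, 0, 0],
    [0.18, 0.75, 0, 0, 0, 0],
    [0.24, 1, 0, 0, 0, 0],
    [0.24, 1, 0, 0, 0, 0],
  ],
)

```text
t: 7.28
tool_pos: [0.5494, -0.1832, 0.3885]
orientation: [3.14, -0.049, 0.001]
force: [-0.7, 0.7, 0.3]
opening: 0.0931
gripper_force: 0.0
```

```bash
python3 - <<'E'
from h import *
w=snap('wrist','w5.png');go(.62,-.278,.30,-.1)
for z in (.025,.066): print(proj(w,(.622,-.278,z)))
E
```

```text
at [ 0.5493 -0.1815  0.3884] yaw -0.03 q [-0.41  0.08  1.57  0.    1.49  1.19]
go [0.3675 0.4719 0.442 ] [ 0.     -0.0001  0.0224]
(np.float64(414.6262701434344), np.float64(102.87108417777151))
(np.float64(427.30425390419776), np.float64(103.8837371902629))
```

View pics/w5.png

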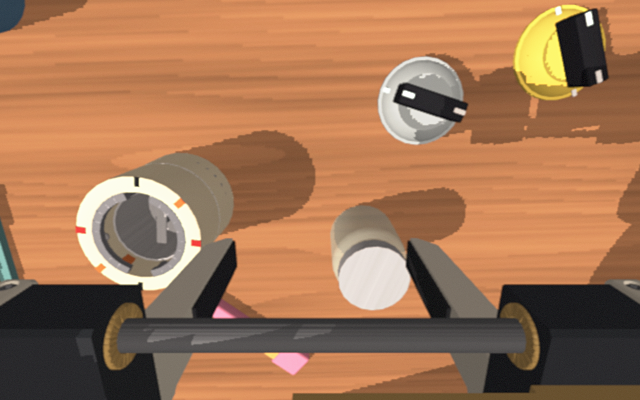

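The lid is at about (421,100), with its bar's white lines at (407,95) and (460,111). The jar cap is at (373,278). The open grinder shows its black mark at (137,182), red marks at (81,231) and (196,243), and orange marks at (180,203) and (100,268).

```bash
python3 - <<'E'
from h import *
w=load('w5.png')
I=w['image'].astype(int)
m=(I.max(2)<60)[60:140,370:490].astype(np.uint8); n,l,st,ce=cv2.connectedComponentsWithStats(m); k=1+st[1:,4].argmax()
ys,xs=np.where(l==k); print('blob',ce[k]+[370,60],st[k],cv2.minAreaRect(np.c_[xs+370,ys+60].astype(np.float32)))
a=ray(w,407,95,.066);b=ray(w,460,111,.066);c=ray(w,431,103,.066)
f=ray(w,421.5,100,.025); print(a,b,c,'flange',f,np.degrees(np.arctan2(*(b-a)[1::-1])),np.linalg.norm(b-a))
for p in [(137,182),(81,231),(196,243),(180,203),(100,268)]: print(ray(w,*p,.11).round(4))
print('jar',ray(w,373,278,.105))
E
```

```text
blob [430.4274571  102.25351014] [  24   24   73   38 1282] ((430.3000183105469, 102.10000610351562), (70.83500671386719, 21.50348663330078), 18.43494987487793)
[ 0.62994969 -0.26003132  0.066     ] [ 0.61508705 -0.30695954  0.066     ] [ 0.62263845 -0.28116329  0.066     ] flange [ 0.62450712 -0.2846234   0.025     ] -107.57352926085395 0.0492255574437102
[ 0.5709 -0.0376  0.11  ]
[0.5307 0.017  0.11  ]
[ 0.5167 -0.077   0.11  ]
[ 0.5524 -0.069   0.11  ]
[0.496 0.009 0.11 ]
jar [ 0.47564628 -0.22707381  0.105     ]
```

Call:
arm_command(
  increments=[
    [0.08, 0.1, 0.05, 0, 0, -0.058],
    [0.16, 0.2, 0.1, 0, 0, -0.116],
    [0.24, 0.3, 0.2, 0, 0, -0.174],
    [0.32, 0.4, 0.3, 0, 0, -0.232],
    [0.386, 0.4965, 0.4, 0, 0, -0.29],
  ],
)

```text
t: 7.95
tool_pos: [0.6247, -0.2803, 0.308]
orientation: [2.834, 1.355, 0.001]
force: [0.4, -0.1, -0.1]
opening: 0.0932
gripper_force: 0.0
```

Call:
arm_command(
  increments=[
    [0, 0, 0.03, 0, 0, -0.058],
    [0, 0, 0.06, 0, 0, -0.116],
    [0, 0, 0.1, 0, 0, -0.122],
    [0, 0, 0.1, 0, 0, -0.122],
    [0, 0, 0.1, 0, 0, -0.122],
  ],
)

```text
t: 8.57
tool_pos: [0.624, -0.2809, 0.2884]
orientation: [2.533, 1.858, 0.0]
force: [0.7, 0.7, -0.7]
opening: 0.0931
gripper_force: 0.0
```

```bash
python3 - <<'E'
from h import *
w=snap('wrist','w6.png');go(.6235,-.283,.229,1.264)
I=w['image'].copy()
for p in [(.6235,-.283,.066)]+[(.6235+s*.03*np.cos(1.264),-.283+s*.03*np.sin(1.264),.066) for s in(1,-1)]:
    u,v=map(int,proj(w,p)); print(u,v); cv2.circle(I,(u,v),3,(255,0,255),-1)
cv2.imwrite('pics/w6m.png',I[:,:,::-1])
E
```

```text
at [ 0.624  -0.281   0.2885] yaw 1.266 q [-0.5   0.43  1.35  0.    1.36 -0.19]
go [-1.010e-02  1.000e-04  2.977e-01] [0.0002 0.     0.0006]
321 231
321 187
321 272
```

View pics/w6m.png

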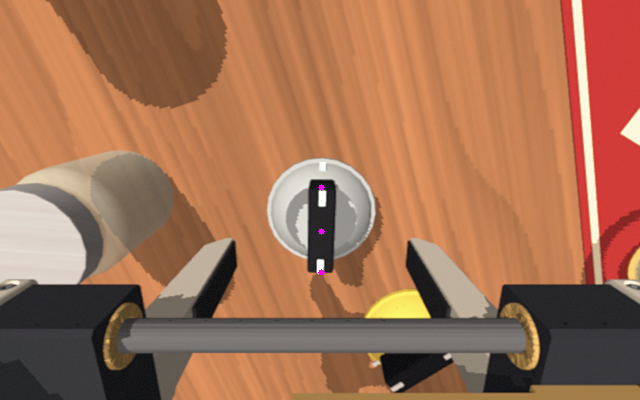

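The magenta markers for the expected bar centre and ends fall on the bar (321,231), and the yellow look-alike lies near the right finger. I will part-close the fingers before going down.

Call:
arm_command(
  increments=[
    [-0.01, 0, 0, 0, 0, 0],
    [-0.01, 0, 0.02, 0, 0, 0],
    [-0.01, 0, 0.12, 0, 0, 0],
    [-0.01, 0, 0.24, 0, 0, 0],
    [-0.01, 0, 0.297, 0, 0, 0],
  ],
  fingers=0,
)

```text
t: 9.25
tool_pos: [0.6226, -0.2828, 0.2259]
orientation: [-2.53, -1.859, 0.002]
force: [-5.3, 5.3, 41.7]
opening: 0.049
gripper_force: 23.2
```

Call:
arm_command(
  increments=[
    [0, 0, 0, 0, 0, 0],
    [0, 0, 0, 0, 0, 0],
    [0, 0, 0, 0, 0, 0],
    [0, 0, 0, 0, 0, 0],
    [0, 0, 0, 0, 0, 0],
  ],
  fingers=1,
  force=30,
)

```text
t: 9.88
tool_pos: [0.6232, -0.2831, 0.2284]
orientation: [-2.531, -1.86, 0.0]
force: [-0.8, 0.2, -2.5]
opening: 0.0179
gripper_force: 29.8
```

```bash
python3 - <<'E'
from h import *
s=read_state(); print(s['opening'],s['gripper_force'],s['force'])
go(.5241,-.0296,.40,2.989)
E
```

```text
0.017933171315144616 29.839622676372528 [-0.8310255   0.24491173 -2.50039438]
at [ 0.6232 -0.2831  0.2284] yaw 1.267 q [-0.5   0.49  1.39  0.    1.27 -0.2 ]
go [ 1.0618 -0.8517 -0.8579] [-0.00e+00 -1.00e-04 -5.48e-01]
```

Call:
arm_command(
  increments=[
    [0, 0, -0.25, 0, 0, 0],
    [0.02, -0.02, -0.55, 0, 0, -0.03],
    [0.2, -0.16, -0.8, 0, 0, -0.088],
    [0.4, -0.32, -0.858, 0, 0, -0.146],
    [0.6, -0.48, -0.858, 0, 0, -0.204],
  ],
)

```text
t: 10.5
tool_pos: [0.5672, -0.1388, 0.4028]
orientation: [1.807, 2.565, 0.002]
force: [0.6, 0.4, -0.2]
opening: 0.018
gripper_force: 29.8
```

```bash
python3 - <<'E'
from h import *
s=read_state(); print(s['opening'],s['gripper_force'])
go(.5241,-.0296,.40,2.989)
E
```

```text
0.017985375841085418 29.837777316570282
at [ 0.5672 -0.1388  0.4028] yaw 1.914 q [-0.33  0.09  1.54  0.    1.51 -0.67]
go [ 0.5867 -0.0193  0.0123] [ 0.0006  0.0014 -0.3422]
```

Call:
arm_command(
  increments=[
    [0.2, -0.01, 0.01, 0, 0, -0.058],
    [0.4, -0.015, 0.01, 0, 0, -0.116],
    [0.55, -0.02, 0.01, 0, 0, -0.174],
    [0.587, -0.02, 0.01, 0, 0, -0.232],
    [0.587, -0.02, 0.01, 0, 0, -0.29],
  ],
)

```text
t: 11.12
tool_pos: [0.5245, -0.0296, 0.3983]
orientation: [0.492, 3.102, 0.0]
force: [0.8, 0.1, -0.8]
opening: 0.0177
gripper_force: 29.8
```

Call:
arm_command(
  increments=[
    [0, 0, 0.03, 0, 0, -0.052],
    [0, 0, 0.06, 0, 0, -0.052],
    [0, 0, 0.1, 0, 0, -0.052],
    [0, 0, 0.1, 0, 0, -0.052],
    [0, 0, 0.1, 0, 0, -0.052],
  ],
)

```text
t: 11.75
tool_pos: [0.5249, -0.0306, 0.3782]
orientation: [-0.251, -3.131, -0.0]
force: [0.8, 0.1, -2.1]
opening: 0.0181
gripper_force: 29.8
```

```bash
python3 - <<'E'
from h import *
w=snap('wrist','w7.png'); a=snap('scene','a3.png'); b=snap('side','b3.png')
go(.5241,-.0296,.3184,2.989)
A=cv2.resize(cv2.cvtColor(a['image'],4)[140:240,270:380],None,fx=3.6,fy=3.6,interpolation=2)
B=cv2.resize(cv2.cvtColor(b['image'],4)[140:240,280:390],None,fx=3.6,fy=3.6,interpolation=2)
cv2.imwrite('pics/ab3.png',np.hstack([A,B]))
E
```

```text
at [ 0.525  -0.0306  0.3785] yaw 2.982 q [-0.16 -0.06  1.73  0.    1.47 -1.57]
go [0.0051 0.0041 0.3004] [ 0.      0.0002 -0.0021]
```

View pics/ab3.png

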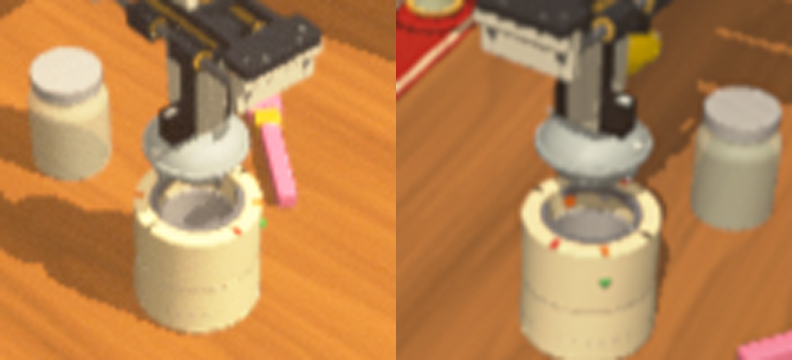

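Both fixed views show the lid gripped level above the open mouth. Its flange spans crop cols 142–250 in the scene view and 536–653 in the side view.

```bash
python3 - <<'E'
from h import *
for f,m in(('a3.png',(324.4,0)),('b3.png',(335.1,0))):
    c=load(f); 
    for k in (0,1,2): print(f,m,np.round(proj(c,np.array([.525,-.0306,.1725])+[0.005*(k==1),0.005*(k==2),0]),2), np.round(proj(c,[.5241,-.0296,.11]),2))
E
```

```text
a3.png (324.4, 0) [323.15 178.5 ] [323.6  194.42]
a3.png (324.4, 0) [321.98 179.42] [323.6  194.42]
a3.png (324.4, 0) [324.51 179.3 ] [323.6  194.42]
b3.png (335.1, 0) [335.05 178.77] [334.34 198.39]
b3.png (335.1, 0) [333.29 178.28] [334.34 198.39]
b3.png (335.1, 0) [334.25 179.73] [334.34 198.39]
```

Call:
arm_command(
  increments=[
    [0.005, 0.004, 0.07, 0, 0, -0.002],
    [0.005, 0.004, 0.14, 0, 0, -0.002],
    [0.005, 0.004, 0.19, 0, 0, -0.002],
    [0.005, 0.004, 0.22, 0, 0, -0.002],
    [0.005, 0.004, 0.25, 0, 0, -0.002],
  ],
)

```text
t: 12.52
tool_pos: [0.524, -0.0296, 0.3278]
orientation: [-0.239, -3.132, -0.0]
force: [-0.8, -0.4, -0.4]
opening: 0.0178
gripper_force: 29.8
```

```bash
python3 - <<'E'
from h import *
read_camera('wrist');s=read_state(); print(s['force'],s['wrist_torque'])
go(.5241,-.0296,.3184,2.989)
E
```

```text
[-0.43694222  0.0039496  -2.11141141] [ 0.02820975 -0.07433081 -0.04250718]
at [ 0.5238 -0.0296  0.327 ] yaw 2.989 q [-0.15 -0.02  1.79  0.    1.37 -1.57]
go [-0.0015  0.0001  0.043 ] [ 0.     -0.0003  0.    ]
```

Call:
arm_command(
  increments=[
    [0, 0, 0.01, 0, 0, 0],
    [0, 0, 0.02, 0, 0, 0],
    [0, 0, 0.03, 0, 0, 0],
    [0, 0, 0.04, 0, 0, 0],
    [0, 0, 0.046, 0, 0, 0],
  ],
)

```text
t: 13.2
tool_pos: [0.524, -0.0296, 0.3188]
orientation: [-0.239, -3.132, -0.0]
force: [-1.3, -0.6, -0.8]
opening: 0.018
gripper_force: 29.8
```

```bash
python3 - <<'E'
from h import *
read_camera('wrist');s=read_state(); print(s['force'],s['wrist_torque'])
go(.5241,-.0296,.3184,2.989)
E
```

```text
[-0.12865048 -0.73722519 -1.37679241] [ 0.0354404  -0.17203527 -0.00647489]
at [ 0.5239 -0.0296  0.3187] yaw 2.989 q [-0.15 -0.02  1.8   0.    1.36 -1.57]
go [-0.0009  0.      0.0013] [ 0.     -0.0001  0.    ]
```

Call:
arm_command(
  increments=[
    [0, 0, 0.003, 0, 0, 0],
    [0, 0, 0.006, 0, 0, 0],
    [0, 0, 0.008, 0, 0, 0],
    [0, 0, 0.008, 0, 0, 0],
    [0, 0, 0.008, 0, 0, 0],
  ],
)

```text
t: 13.88
tool_pos: [0.5241, -0.0295, 0.3183]
orientation: [0.239, 3.132, -0.0]
force: [-3.6, 0.4, 7.5]
opening: 0.0181
gripper_force: 29.8
```

```bash
python3 - <<'E'
from h import *
read_camera('wrist');s=read_state(); print(s['force'],s['wrist_torque'])
go(.5241,-.0296,.3184,2.989)
E
```

```text
[-3.32597316  0.86465938  5.84748967] [ 0.12974384  0.48942854 -0.0136016 ]
at [ 0.5241 -0.0295  0.3183] yaw 2.989 q [-0.15 -0.01  1.8   0.    1.36 -1.57]
go [-0.0002 -0.0002 -0.0006] [0.     0.0002 0.    ]
```

Seated on the rim with about 6 N. Now the clockwise turn.

Call:
arm_command(
  increments=[
    [0, 0, 0, 0, 0, 0.03],
    [0, 0, 0, 0, 0, 0.06],
    [0, 0, 0, 0, 0, 0.09],
    [0, 0, 0, 0, 0, 0.12],
    [0, 0, 0, 0, 0, 0.15],
  ],
)

```text
t: 14.55
tool_pos: [0.5244, -0.0299, 0.3183]
orientation: [0.968, 2.987, -0.001]
force: [-0.5, -1.4, 2.7]
opening: 0.0177
gripper_force: 29.9
```

Call:
arm_command(
  increments=[
    [0, 0, 0, 0, 0, 0.03],
    [0, 0, 0, 0, 0, 0.06],
    [0, 0, 0, 0, 0, 0.085],
    [0, 0, 0, 0, 0, 0.1],
    [0, 0, 0, 0, 0, 0.1],
  ],
)

```text
t: 15.18
tool_pos: [0.5243, -0.03, 0.3183]
orientation: [1.419, 2.801, -0.0]
force: [-1.5, -3.5, 5.8]
opening: 0.0178
gripper_force: 29.9
```

```bash
python3 - <<'E'
from h import *
w=snap('wrist','w8.png');s=read_state(); print(s['force'],s['wrist_torque'],s['opening'])
go(.5241,-.0296,.3184,2.204)
a=snap('scene','a4.png'); b=snap('side','b4.png')
A=cv2.resize(cv2.cvtColor(a['image'],4)[150:250,270:380],None,fx=3.6,fy=3.6,interpolation=2)
B=cv2.resize(cv2.cvtColor(b['image'],4)[150:250,280:390],None,fx=3.6,fy=3.6,interpolation=2)
W=cv2.resize(cv2.cvtColor(w['image'],4)[100:300,160:480],(396,248)); W=cv2.copyMakeBorder(W,0,0,0,396,0)
C=cv2.resize(cv2.cvtColor(a['image'],4)[215:290,370:460],None,fx=3.3,fy=3.3,interpolation=2)[:240]; W[:C.shape[0],420:420+C.shape[1]]=C[:, :372]
cv2.imwrite('pics/ab4.png',np.vstack([np.hstack([A,B])[:350],W]))
E
```

```text
[-0.73604078 -2.16688147  5.45344812] [-0.58663798  0.19820482  0.12392638] 0.017746428170712977
at [ 0.5243 -0.03    0.3183] yaw 2.205 q [-0.15 -0.01  1.8  -0.    1.36 -0.79]
go [ 0.0022  0.0002 -0.0006] [0.0002 0.0006 0.0002]
```

View pics/ab4.png

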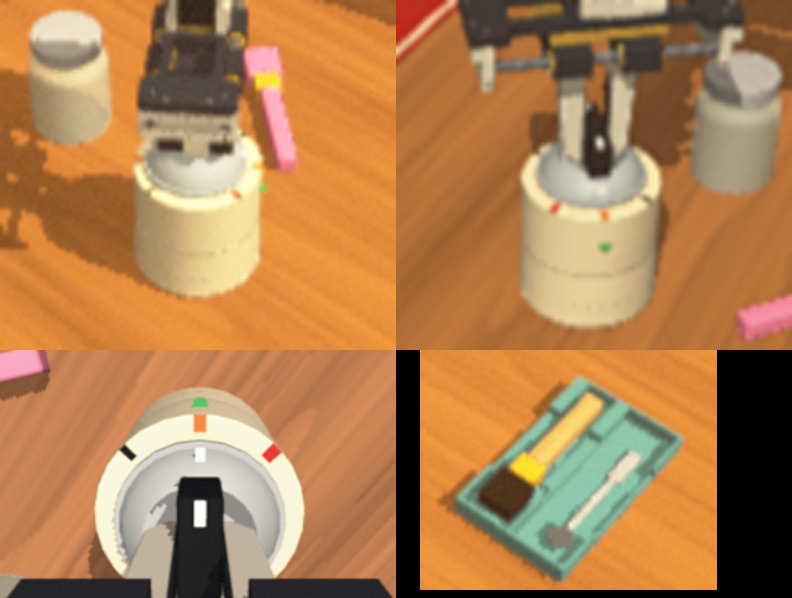

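The white lines on the lid and bar point at the orange mark, and the lid's flange sits on the rim. The wrist torque of 0.12 N m matches the spring, and the brush lies in its compartment. I'm handing in while still holding the lid.

```bash
python3 -c "
from plant import *
print(close_job())"
```

```text
the job is handed in; nothing more can be done
None
```

I handed the job in at about 15 s: the brush lies flat in its compartment, and the lid is fully home and held at pulse (45°, 30 N grip). The verdict wasn't shown. While I lowered onto the lid, the gripper briefly read about 42 N, probably the fingertips on the dome.

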